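# Reset the tripped breaker on the bench power strip

## Robot

A 7-joint arm with a two-finger parallel gripper is mounted at the origin on the work surface. World frame = base frame: x ahead of the robot, y to its left, z up, the work surface at z = 0. Lengths are in m, angles in rad, forces in N, time in s.
With the tool pointing down it reaches from about 0.35 to 0.9 m from the base axis. Payload 19.9 kg.
Tool frame: the origin (TCP) lies on the centre line of the jaws, within the pads' length; the fingertips stand 11 mm ahead of it and the grasp point (between the pads) lies 8 mm behind it; z points along the fingers, y is the line along which they close (so a half turn about z gives the same grasp; the last joint's range is limited). The gripper opens to 85 mm and grips with 20 to 120 N. Pads are 22 mm wide; open, the fingers measure 114 mm over their backs; the gripper's body (76 mm by 85 mm) begins 54 mm behind the grasp point. The pads swing forward as they close: fully open they stand 13 mm farther back than shut.
Start: joints at [-1.266, 0.417, -0.01, 1.614, 0.005, 1.111, -0.053], TCP at [0.212, 0.588, 0.211] pointing down, gripper open.
Joint ranges: [-2.81, 2.81], [-0.39, 2.02], [-1.27, 1.25], [0.06, 2.57], [-1.19, 4.33], [0.19, 2], [-2.82, 2.82]. Speed limits (rad/s): [1.89, 1.89, 2.39, 2.39, 3.01, 3.01, 3.01].

## Interface

Orientations are given as a unit quaternion [w, x, y, z].
In Python, from cell import arm gives the robot as it stands.
- The arm moves only by the tool carry_out, never from a script. Its argument "steps" is a list that holds one entry, the list of rows, each a list of 7 numbers: the shift along the world's x, y, z in units of 30 cm (1.0 is 30 cm), then the turn, a rotation vector about the world's x, y, z in units of 10 degrees (1.0 is 10 degrees), then the opening, from 0 (shut) to 1 (fully open). In form: [[[x, y, z, rx, ry, rz, gripper], ...]]. A call has 1 to 20 rows; each row shifts and turns the commanded pose from where the row before left it; what a row does not reach is not made up. A row lasts 1/8 s, in which the tool goes at most 62.5 mm and 10.7 degrees, less where a joint would pass 70% of its speed; a pose out of reach is approached as far as the arm can. A call with a number of a shift or a turn outside -1 to 1 is refused whole. A call with a gripper value outside its range is refused whole. The fingers move at their own pace and stop on an object; "grip_force" is the grip in N (left out, the last holds). Time passes only in rows, so rows that do not move let the fingers close. It gives the time, the measured TCP pose, the force, the opening and the grip force at its end, in the units of the state.
- arm.get_obs(): the state, without advancing time (a new reading comes with each control period).
- arm.capture(name): name is "side" or "top" or "wrist"; returns a dict with "pixels" (400x640x3 uint8, blue, green, red), "fx", "fy", "cx", "cy" (pixels), "cam_to_world" (4x4, takes a point from camera to world coordinates); the wrist camera has in their place "mount" (4x4, takes a point from camera to tool coordinates, whose origin is the TCP and whose axes are the flange's). Camera axes: x right, y down, z forward; pixel columns grow to the right and rows downward; lengths in m; the calibration is good to about 2 mm. A picture is of the moment at which its call begins: read the wrist's pose just before it. There is no depth.
- arm.job_done(): hands the job in; it is judged then, once.
The state is a dict: "t": time; "joint_positions": joint angles; "joint_vel": joint speeds; "tau": joint torques, N m; "tool_pos": TCP position; "eef_rot": TCP orientation; "ft_force": force on the tool from outside, world axes, zero at the start; "torque": the same for the moment, N m; "grip_width": finger opening in m; "finger_force": force on a finger pad.
Only numpy, scipy, OpenCV 4.12 (cv2) and the standard library are available. Lean on these libraries where they do the work, as an engineer would, in place of code of your own. Each camera call takes 0.05 s, during which the arm holds its last target. There are 200 camera calls.

## Task

One of the two breakers on the bench power strip has tripped: its round button has popped up out of its collar. With closed fingers, press the raised end of the rocker switch (the end nearer the robot) fully down to switch the strip off, then press the popped button fully in, and last press the rocker's other end fully down to switch the strip on again. Do not press the healthy breaker, and leave the things around the strip where they are, neither shifted nor lifted.

Things in the scene. Friction and masses are not known exactly. Their poses are not given: they have to be found in the camera images.
- strip: Power strip screwed to the bench: aluminium, 80 wide (x) x 480 long (y) x 45 mm high. Origin: centre of its underside; x points away from the robot, y to its left. On the flat top (z 45 mm), centred, by y: rocker -185 mm, breakers -115 and -55 mm (which one tripped varies), five black sockets +12 to +200 mm, two (+59, +200) with plugged-in adapters up to 46 mm above the top.
- rocker (a joint): Rocker switch hinged across the strip. 0 = on (start): half away from the robot (strip +x) down and level, near half sloping up 0.36 rad. 0.36 = off: near half down, far half up. Stiff, no spring: takes about 4 N at 15 mm from the middle and stays where it is left, so press it all the way to its stop. Black ribbed shallow-V cap, 44 mm (strip x) by 28 mm.
- rocker_mid (a point): Middle of the rocker, fixed to the strip, at the height of the half that is down (50.5 mm above the bench, 5.5 above the strip's top); the raised half's tip is 8 mm higher. Axes as the strip's. Grey bezel 58 x 40 mm, 3 mm high. Press 15 to 17 mm from here along strip x: a finger reaching back over the middle fouls the other half.
- rocker_off (a point): On the top face of the rocker's off half (nearer the robot), 15 mm from the middle; moves with the rocker. It is 5 mm above rocker_mid when the switch is on, level with it when the switch is off.
- rocker_on (a point): On the top face of the rocker's on half (away from the robot), 15 mm from the middle; moves with the rocker. Level with rocker_mid when the switch is on, 5 mm higher when it is off.
- button (a joint): Push-to-reset button of the tripped breaker, a vertical slide. 0 = popped up (start); 0.008 m = fully in. Stiff, no spring: takes about 4 N all the way and stays where it is left, so press it to its stop. Black, 16 mm across.
- button_top (a point): Centre of the top face of that button: 14 mm above the strip's cover (59 mm above the bench) when popped up, 6 mm above the cover (51 mm above the bench) when in. It stands in a grey collar 30 mm across and 4 mm high.
- breaker_good: The healthy breaker: the same grey collar and black button, 16 mm across, fixed in the pressed-in state, its top 6 mm above the cover. Origin: centre of the collar's underside, on the cover. 60 mm from the tripped one.
- battery: Loose cordless-tool battery, black and yellow, 76 x 80 x 60 mm, on the bench on the robot's side of the strip. Origin: centre of the underside.
- tape: Loose tape measure, yellow and black, 88 x 70 x 32 mm, on the bench beyond the strip. Origin: centre of the case's underside.
- can: Loose blue bottle with a white cap, 54 mm across, 150 mm tall, standing beyond the strip's sockets. Origin: centre of the underside.
- screwdriver: Loose screwdriver, 190 mm long, black handle, lying on the robot's side of the strip, along it. Origin near the middle of the tool.

How it is judged:
On the way, in this order (a step that is already met when the one before it is completed fails the run):
1. the strip is switched off: the rocker's near end is pressed fully down (value of joint rocker above 0.32 rad), for 0.2 s.
2. the tripped breaker's button is pressed fully in while the strip is off (value of joint button above 0.0068 m and value of joint rocker above 0.32 rad), for 0.2 s.
3. the strip is switched on again: the rocker's far end is pressed fully down, the button still in (value of joint rocker below 0.04 rad and value of joint button above 0.0068 m), for 0.2 s.
At the end, for the whole second after the job is handed in: The rocker is back on (within 0.04 rad of its on stop), the tripped breaker's button is in (at least 6.8 of its 8 mm), and battery, tape, bottle and screwdriver are within 20 mm of where they started (all of step 3 and distance of each of battery, tape, can, screwdriver from where it was at the start of the episode below 0.02 m); the robot touches nothing.
It fails at once if the healthy breaker is pressed (over 2 N) (contact force between any of the fingers, the arm and breaker_good above 2 N).
It fails at once if a thing lying around the strip is shifted or lifted by more than 20 mm (distance of any of battery, tape, can, screwdriver from where it was at the start of the episode above 0.02 m).
It also fails if it takes over 42 s, if anything falls off the work surface, if the arm or the gripper's body presses on something with over 40 N, if the wrist force passes 120 N, or if a joint passes its speed limit or range.

## Working session

There is one attempt and no reset: what is moved stays moved. The work goes in short steps, Python scripts to look and compute and a tool call to move; the robot and the scene stay as the last step left them, time stands still between calls to the robot, and variables do not carry over. Pictures are saved under pics/ and viewed, at most 10 in all, crops included, and the job is handed in when it is done.

Besides the shell and the picture viewer there is one more tool, called after "Call:" in YAML: its name, and indented under it one key for each argument. carry_out: Moves the arm, as the interface text tells. Shifts and turns lie within -1 to 1; 1 stands for 30 cm of shift or 10 degrees of turn. Its arguments: {"type":"object","properties":{"steps":{"type":"array","items":{"type":"array","items":{"type":"array","items":{"type":"number"}}}},"grip_force":{"type":"number"}},"required":["steps"]}

```bash
mkdir -p pics; cat > h.py <<'E'
import numpy as np,cv2,pickle
from cell import arm
def snap(n,f):
    c=arm.capture(n); cv2.imwrite('pics/'+f+'.png',c['pixels']); pickle.dump(c,open('pics/'+f+'.pkl','wb')); return c
def ray(c,u,v,z):
    T=np.array(c['cam_to_world']); d=T[:3,:3]@[(u-c['cx'])/c['fx'],(v-c['cy'])/c['fy'],1]; o=T[:3,3]
    return o+d*(z-o[2])/d[2]
def proj(c,p):
    q=np.linalg.inv(np.array(c['cam_to_world']))@np.append(p,1); return q[0]/q[2]*c['fx']+c['cx'],q[1]/q[2]*c['fy']+c['cy']
E
python3 - <<'E'
from h import *
for n in('top','side'):
    c=snap(n,n+'0'); print(n,c['fx'],c['cx'],c['cy'],np.round(c['cam_to_world'],3).tolist())
o=arm.get_obs(); print(o['t'],o['tool_pos'],o['eef_rot'],o['ft_force'],o['grip_width'])
E
```

```text
top 493.45699889758174 309.56404952035024 198.74044598020987 [[0.02, -0.979, 0.202, 0.403], [-1.0, -0.02, 0.002, 0.086], [0.002, -0.202, -0.979, 0.859], [0.0, 0.0, 0.0, 1.0]]
side 518.9560494175605 315.8134124027752 208.82818696335588 [[0.714, -0.518, 0.472, 0.082], [-0.7, -0.529, 0.479, -0.412], [0.002, -0.672, -0.74, 0.888], [0.0, 0.0, 0.0, 1.0]]
0.1 [0.2123529  0.58747078 0.21093323] [-5.25952534e-05  1.72555814e-01  9.84999586e-01 -5.51422609e-04] [-0.69342797  0.64990638 -0.37347362] 0.08509325853082612
```

View pics/top0.png

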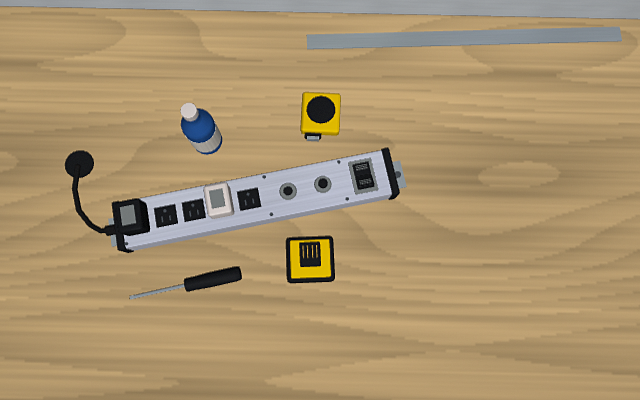

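View pics/side0.png

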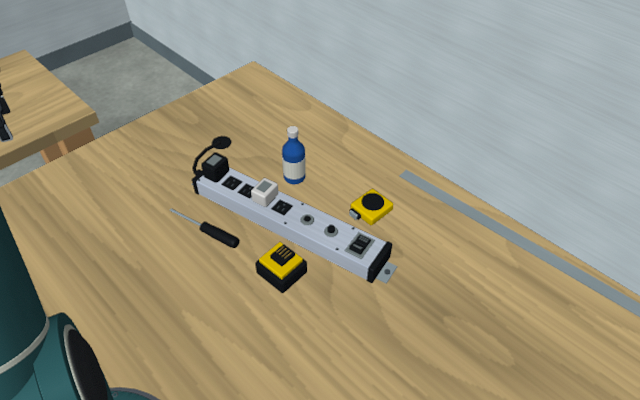

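Top view: rocker near (363,176), breakers near (288,190) and (323,184), and the battery at (310,260) close to the strip. Next I'll zoom in to find the popped button.

```bash
python3 - <<'E'
from h import *
a=cv2.imread('pics/top0.png')[145:215,265:405]; b=cv2.imread('pics/side0.png')[200:270,280:400]
a=cv2.resize(a,(560,280),interpolation=cv2.INTER_CUBIC); b=cv2.resize(b,(480,280),interpolation=cv2.INTER_CUBIC)
m=np.zeros((560,560,3),np.uint8); m[:280]=a; m[280:,:480]=b; cv2.imwrite('pics/m.png',m)
E
```

```text
(no output)
```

View pics/m.png

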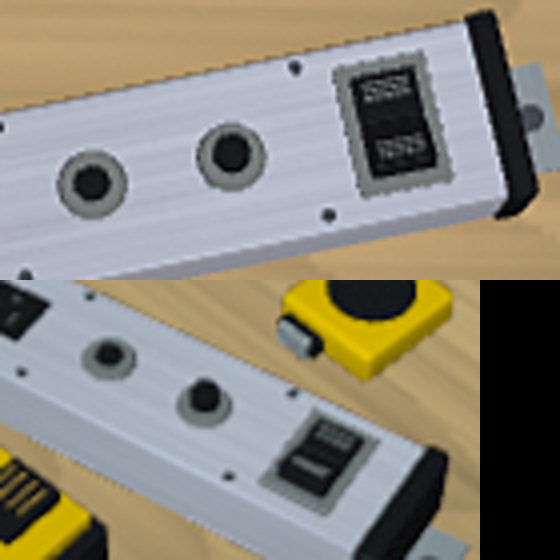

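The popped button is the one next to the rocker: top view (323,184), and in the side view it stands well clear of its collar at (331,230). The healthy one is at top (288,191).

```bash
python3 - <<'E'
from h import *
t=pickle.load(open('pics/top0.pkl','rb'));s=pickle.load(open('pics/side0.pkl','rb'))
P={}
for n,z,a,b in(('good',.049,(287.9,191),(307.1,219.7)),('trip',.049,(322.6,184.4),(330.9,230.8)),('rock',.048,(363.2,175.9),(360,245.2))):
    p,q=ray(t,*a,z),ray(s,*b,z); P[n]=(p+q)/2; print(n,p.round(4),q.round(4))
for A in(0,):
    d=P['good']-P['rock']; print(np.linalg.norm(d[:2]),np.linalg.norm((P['trip']-P['rock'])[:2]),'yaw',np.degrees(np.arctan2(-d[0],d[1])))
for p,z in(((310,246),.06),((287,238),.06),((333,237),.06),((313,139),.01),((302,94),.032),((340,94),.032),((389,150),.045),((396,198),.045)): print(p,ray(t,*p,z).round(3))
E
```

```text
good [0.5819 0.1239 0.049 ] [0.5817 0.1218 0.049 ]
trip [0.5945 0.0657 0.049 ] [0.5961 0.0645 0.049 ]
rock [ 0.6109 -0.0029  0.048 ] [ 0.612  -0.0038  0.048 ]
0.12964288205551486 0.07032348225428114 yaw 13.22565440587167
(310, 246) [0.489 0.085 0.06 ]
(287, 238) [0.501 0.123 0.06 ]
(333, 237) [0.504 0.048 0.06 ]
(313, 139) [0.687 0.083 0.01 ]
(302, 94) [0.764 0.105 0.032]
(340, 94) [0.765 0.037 0.032]
(389, 150) [ 0.659 -0.048  0.045]
(396, 198) [ 0.574 -0.058  0.045]
```

Spacings come out at 130 and 70 mm as they should, and the yaw is about 13.2°. I'll close the fingers and move above the rocker's near half at (0.596, -0.007).

Call:
carry_out:
  steps:
    - [[0.064,-0.099,0.01,0,0,0.166,0],[0.064,-0.099,0.01,0,0,0.166,0],[0.064,-0.099,0.01,0,0,0.166,0],[0.064,-0.099,0.01,0,0,0.166,0],[0.064,-0.099,0,0,0,0.166,0],[0.064,-0.099,0,0,0,0.166,0],[0.064,-0.099,0,0,0,0.166,0],[0.064,-0.099,0,0,0,0.166,0],[0.064,-0.099,0,0,0,0.166,0],[0.064,-0.099,0,0,0,0.166,0],[0.064,-0.099,0,0,0,0.166,0],[0.064,-0.099,0,0,0,0.166,0],[0.064,-0.099,0,0,0,0.166,0],[0.064,-0.099,0,0,0,0.166,0],[0.064,-0.099,0,0,0,0.166,0],[0.064,-0.099,0,0,0,0.166,0],[0.064,-0.099,-0.08,0,0,0.166,0],[0.064,-0.099,-0.08,0,0,0.166,0],[0.064,-0.099,-0.08,0,0,0.166,0],[0.064,-0.099,-0.08,0,0,0.166,0]]

```text
t: 2.6
tool_pos: [0.5968, -0.0071, 0.1264]
eef_rot: [-0.0, -0.117, 0.993, 0.0]
ft_force: [0.8, 0.5, 0.4]
grip_width: -0.0001
finger_force: 0.0
```

Call:
carry_out:
  steps:
    - [[0,0,-0.04,0,0,0,0],[0,0,-0.04,0,0,0,0],[0,0,-0.04,0,0,0,0],[0,0,-0.04,0,0,0,0],[0,0,0,0,0,0,0]]

```text
t: 3.22
tool_pos: [0.5959, -0.0058, 0.0787]
eef_rot: [-0.001, -0.116, 0.993, 0.0]
ft_force: [-0.4, 0.0, 0.2]
grip_width: -0.0001
finger_force: 0.0
```

```bash
python3 - <<'E'
from h import *
c=snap('side','s1')['pixels']; d=snap('wrist','w1')['pixels']
m=np.vstack([cv2.resize(c[160:290,240:440],(455,296),interpolation=cv2.INTER_CUBIC),cv2.resize(d,(455,284))]); cv2.imwrite('pics/m1.png',m)
E
```

```text
(no output)
```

View pics/m1.png

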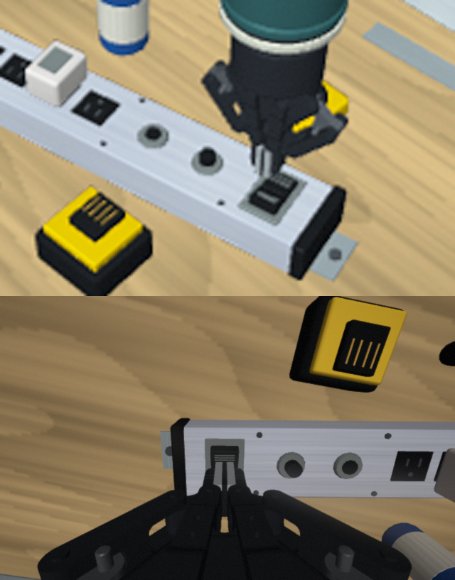

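Side crop: fingertips end around full-image (356,236), just above the rocker. I'll check this against the projection.

```bash
python3 - <<'E'
from h import *
s=pickle.load(open('pics/s1.pkl','rb'));w=pickle.load(open('pics/w1.pkl','rb'))
from scipy.spatial.transform import Rotation as R
o=arm.get_obs();q=o['eef_rot'];T=np.eye(4);T[:3,:3]=R.from_quat([q[1],q[2],q[3],q[0]]).as_matrix();T[:3,3]=o['tool_pos']
w['cam_to_world']=T@np.array(w['mount'])
print(o['tool_pos'])
for p in([.5959,-.0058,.0677],[.5959,-.007,.0555],[.6115,-.0033,.0505],[.5953,.0652,.059],[.627,0.0004,.0505]):
    a=proj(s,p);b=proj(w,p);print(p,np.round(a,1),'crop',np.round([(a[0]-240)*2.275,(a[1]-160)*2.277]),'wcrop',np.round([b[0]*.711,b[1]*.71+296]))
E
```

```text
[ 0.59653993 -0.00610302  0.07969979]
[0.5959, -0.0058, 0.0677] [356.  244.1] crop [264. 191.] wcrop [225. 457.]
[0.5959, -0.007, 0.0555] [356.1 248.2] crop [264. 201.] wcrop [224. 453.]
[0.6115, -0.0033, 0.0505] [359.8 244.4] crop [272. 192.] wcrop [224. 466.]
[0.5953, 0.0652, 0.059] [330.5 227.7] crop [206. 154.] wcrop [295. 469.]
[0.627, 0.0004, 0.0505] [363.5 239.3] crop [281. 181.] wcrop [224. 480.]
```

```bash
python3 - <<'E'
from h import *
c=cv2.imread('pics/s1.png')[205:265,315:395];d=cv2.imread('pics/w1.png')[190:290,220:460]
m=np.zeros((600,600,3),np.uint8);m[:300,:400]=cv2.resize(c,(400,300),interpolation=cv2.INTER_CUBIC);m[300:550]=cv2.resize(d,(600,250),interpolation=cv2.INTER_CUBIC)
cv2.imwrite('pics/m2.png',cv2.convertScaleAbs(m,alpha=1.5,beta=20))
E
```

```text
(no output)
```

View pics/m2.png

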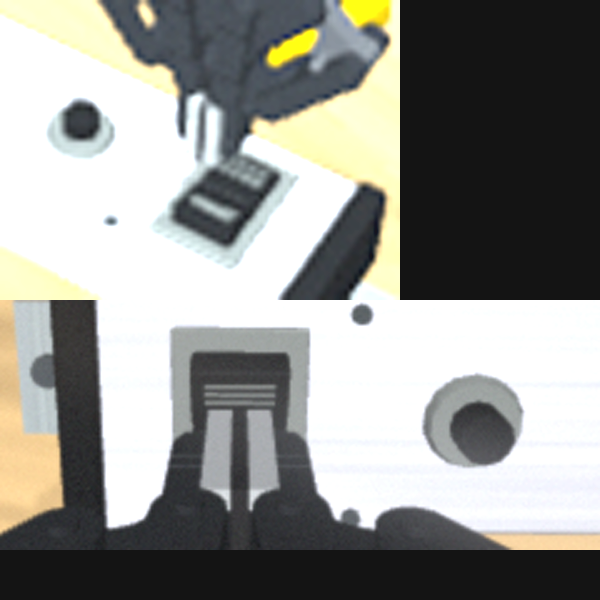

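The fingertips look higher in the side view than predicted: (357,238) against (356,244). I'll work out which tip length and width fit both views.

```bash
python3 - <<'E'
from h import *
from scipy.spatial.transform import Rotation as R
s=pickle.load(open('pics/s1.pkl','rb'));w=pickle.load(open('pics/w1.pkl','rb'))
o=arm.get_obs();q=o['eef_rot'];T=np.eye(4);T[:3,:3]=R.from_quat([q[1],q[2],q[3],q[0]]).as_matrix();T[:3,3]=o['tool_pos']
w['cam_to_world']=T@np.array(w['mount']); print(np.round(np.array(w['mount'])[:3,3],3), np.round(T[:3,0],2))
for L in(.0,.006,.011):
  for hx in(-.011,-.005,0,.005,.011):
    p=(T@[hx,0,L,1])[:3];a=proj(s,p);b=proj(w,p)
    print(L,hx,'side zoom',np.round([(a[0]-315)*5,(a[1]-205)*5]),'wrist zoom',np.round([(b[0]-220)*2.5,(b[1]-190)*2.5+300]))
# scene in wrist view
for n,u,v,z in(('trip button',483/2.5+220,430/2.5-120+190,.059),('trip collar',473/2.5+220,420/2.5-120+190,.049),('bezel near edge',241/2.5+220,328/2.5-120+190,.048)):
    print(n,ray(w,u,v,z).round(4))
X=np.array([.9735,.2288,0])
print('expected bezel edge',np.array([.6115,-.0033,.048])-.029*X)
E
```

```text
[ 0.07  -0.    -0.162] [-0.97 -0.23 -0.  ]
0.0 -0.011 side zoom [222. 158.] wrist zoom [239. 455.]
0.0 -0.005 side zoom [214. 168.] wrist zoom [239. 433.]
0.0 0 side zoom [208. 176.] wrist zoom [239. 414.]
0.0 0.005 side zoom [202. 185.] wrist zoom [239. 395.]
0.0 0.011 side zoom [195. 195.] wrist zoom [239. 372.]
0.006 -0.011 side zoom [221. 168.] wrist zoom [239. 444.]
0.006 -0.005 side zoom [214. 177.] wrist zoom [239. 423.]
0.006 0 side zoom [208. 186.] wrist zoom [239. 404.]
0.006 0.005 side zoom [201. 194.] wrist zoom [239. 386.]
0.006 0.011 side zoom [194. 204.] wrist zoom [239. 364.]
0.011 -0.011 side zoom [220. 175.] wrist zoom [239. 436.]
0.011 -0.005 side zoom [213. 185.] wrist zoom [239. 415.]
0.011 0 side zoom [207. 193.] wrist zoom [239. 397.]
0.011 0.005 side zoom [201. 202.] wrist zoom [239. 379.]
0.011 0.011 side zoom [193. 212.] wrist zoom [239. 357.]
trip button [0.5942 0.0635 0.059 ]
trip collar [0.5955 0.0643 0.049 ]
bezel near edge [ 0.5841 -0.0085  0.048 ]
expected bezel edge [ 0.5832685 -0.0099352  0.048    ]
```

Both views put the scene where I expected it, but the visible tips could be higher than the nominal length. I'll descend slowly and let the contact force show where they are.

Call:
carry_out:
  steps:
    - [[0,0,-0.01,0,0,0,0],[0,0,-0.01,0,0,0,0],[0,0,-0.01,0,0,0,0],[0,0,-0.01,0,0,0,0],[0,0,0,0,0,0,0]]

```text
t: 3.95
tool_pos: [0.5963, -0.0062, 0.0672]
eef_rot: [-0.0, -0.116, 0.993, -0.0]
ft_force: [-0.0, -0.0, -0.0]
grip_width: -0.0001
finger_force: 0.0
```

Call:
carry_out:
  steps:
    - [[0,0,-0.01,0,0,0,0],[0,0,-0.01,0,0,0,0],[0,0,0,0,0,0,0]]

```text
t: 4.32
tool_pos: [0.5963, -0.0062, 0.0612]
eef_rot: [-0.0, -0.116, 0.993, -0.0]
ft_force: [-0.4, 0.2, 0.6]
grip_width: 0.0002
finger_force: 0.0
```

```bash
python3 - <<'E'
from h import *
c=snap('side','s2')['pixels'][205:265,315:395];w=snap('wrist','w2')['pixels'][190:290,220:460]
m=np.zeros((600,600,3),np.uint8);m[:300,:400]=cv2.resize(c,(400,300),interpolation=cv2.INTER_CUBIC);m[300:550]=cv2.resize(w,(600,250),interpolation=cv2.INTER_CUBIC)
cv2.imwrite('pics/m3.png',cv2.convertScaleAbs(m,alpha=1.5,beta=20)); print(arm.get_obs()['ft_force'])
E
```

```text
[ 0.37899975  0.42496901 -0.16193119]
```

View pics/m3.png

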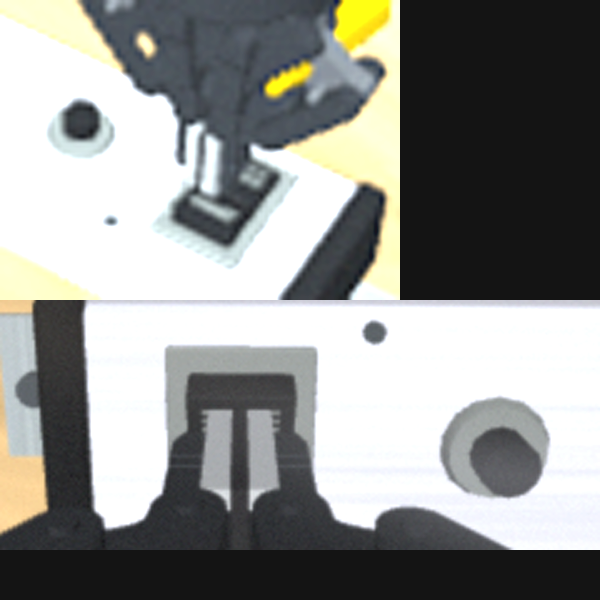

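Fingers are aligned on the near half and still just above it. Going on down.

Call:
carry_out:
  steps:
    - [[0,0,-0.01,0,0,0,0],[0,0,-0.01,0,0,0,0],[0,0,0,0,0,0,0]]

```text
t: 4.8
tool_pos: [0.5962, -0.0063, 0.0552]
eef_rot: [-0.0, -0.116, 0.993, -0.0]
ft_force: [0.0, -0.7, 0.1]
grip_width: -0.0004
finger_force: 0.0
```

Call:
carry_out:
  steps:
    - [[0,0,-0.01,0,0,0,0],[0,0,0,0,0,0,0]]

```text
t: 5.05
tool_pos: [0.5963, -0.0062, 0.0522]
eef_rot: [-0.0, -0.116, 0.993, -0.0]
ft_force: [0.7, -0.7, 0.7]
grip_width: 0.0002
finger_force: 0.0
```

Call:
carry_out:
  steps:
    - [[0,0,-0.01,0,0,0,0],[0,0,0,0,0,0,0]]

```text
t: 5.3
tool_pos: [0.5963, -0.0063, 0.0492]
eef_rot: [-0.0, -0.116, 0.993, -0.0]
ft_force: [-0.1, -0.2, -0.5]
grip_width: -0.0001
finger_force: 0.0
```

Call:
carry_out:
  steps:
    - [[0,0,-0.01,0,0,0,0],[0,0,0,0,0,0,0]]

```text
t: 5.55
tool_pos: [0.5963, -0.0063, 0.0462]
eef_rot: [-0.0, -0.116, 0.993, -0.0]
ft_force: [-0.4, 0.3, -0.2]
grip_width: 0.0003
finger_force: 0.0
```

Call:
carry_out:
  steps:
    - [[0,0,-0.01,0,0,0,0],[0,0,0,0,0,0,0]]

```text
t: 5.8
tool_pos: [0.5963, -0.0062, 0.0432]
eef_rot: [-0.0, -0.116, 0.993, -0.0]
ft_force: [-0.4, 0.0, -1.3]
grip_width: 0.0001
finger_force: 0.0
```

```bash
python3 - <<'E'
from h import *
c=snap('side','s3')['pixels'][205:265,315:395];w=snap('wrist','w3')['pixels'][190:290,220:460]
m=np.zeros((600,600,3),np.uint8);m[:300,:400]=cv2.resize(c,(400,300),interpolation=cv2.INTER_CUBIC);m[300:550]=cv2.resize(w,(600,250),interpolation=cv2.INTER_CUBIC)
cv2.imwrite('pics/m4.png',cv2.convertScaleAbs(m,alpha=1.5,beta=20)); o=arm.get_obs();print(o['ft_force'],o['tau'])
E
```

```text
[-1.07587821 -0.20483495 -1.35253307] [-2.40654132e-03 -8.93458128e+01  7.25448221e+00 -3.29330349e+01
  1.01429332e-02 -1.13253499e-02  3.45234854e-03]
```

View pics/m4.png

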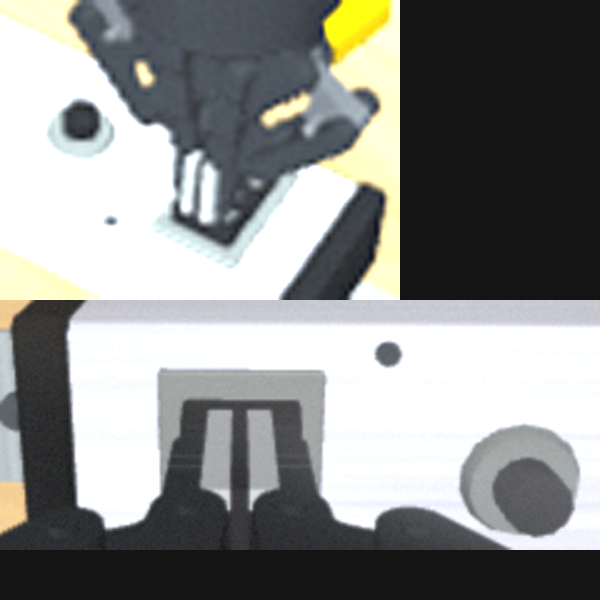

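The tips now cover the near half in both views (wrist zoom y≈410, rocker's near edge y≈402). Contact should come soon, since the tips sit about 20 mm higher than nominal.

Call:
carry_out:
  steps:
    - [[0,0,-0.01,0,0,0,0],[0,0,0,0,0,0,0]]

```text
t: 6.15
tool_pos: [0.5962, -0.0062, 0.0402]
eef_rot: [-0.0, -0.116, 0.993, -0.0]
ft_force: [0.0, 0.6, 0.7]
grip_width: -0.0001
finger_force: 0.0
```

Call:
carry_out:
  steps:
    - [[0,0,-0.01,0,0,0,0],[0,0,0,0,0,0,0]]

```text
t: 6.4
tool_pos: [0.5962, -0.0063, 0.0373]
eef_rot: [-0.0, -0.116, 0.993, -0.0]
ft_force: [0.0, 0.0, 0.4]
grip_width: -0.0001
finger_force: 0.5
```

Call:
carry_out:
  steps:
    - [[0,0,-0.007,0,0,0,0],[0,0,0,0,0,0,0]]

```text
t: 6.65
tool_pos: [0.5963, -0.0063, 0.0353]
eef_rot: [-0.0, -0.116, 0.993, -0.0]
ft_force: [-1.1, -0.5, 1.9]
grip_width: -0.0001
finger_force: 0.8
```

Call:
carry_out:
  steps:
    - [[0,0,-0.007,0,0,0,0],[0,0,0,0,0,0,0]]

```text
t: 6.9
tool_pos: [0.5964, -0.0062, 0.0331]
eef_rot: [-0.0, -0.116, 0.993, -0.0]
ft_force: [0.5, -0.7, 1.5]
grip_width: -0.0
finger_force: 0.6
```

Call:
carry_out:
  steps:
    - [[0,0,-0.005,0,0,0,0],[0,0,0,0,0,0,0]]

```text
t: 7.15
tool_pos: [0.5964, -0.0062, 0.0316]
eef_rot: [0.0, -0.116, 0.993, -0.0]
ft_force: [-0.1, -0.6, 1.5]
grip_width: 0.0004
finger_force: 0.3
```

Call:
carry_out:
  steps:
    - [[0,0,-0.005,0,0,0,0],[0,0,0,0,0,0,0]]

```text
t: 7.4
tool_pos: [0.5965, -0.0062, 0.0307]
eef_rot: [0.0, -0.116, 0.993, 0.0]
ft_force: [-5.7, 0.2, 13.2]
grip_width: 0.0003
finger_force: 6.2
```

Call:
carry_out:
  steps:
    - [[0,0,-0.004,0,0,0,0],[0,0,0,0,0,0,0],[0,0,0,0,0,0,0]]

```text
t: 7.78
tool_pos: [0.5966, -0.0062, 0.0305]
eef_rot: [0.0, -0.116, 0.993, 0.0]
ft_force: [-13.3, -0.0, 31.4]
grip_width: 0.0002
finger_force: 15.6
```

The rocker hit its stop, with 31 N at a TCP height of 30.5 mm. So the tips are 20 mm behind the TCP, and I'll use that from here on. Next I'll lift and go to the button.

Call:
carry_out:
  steps:
    - [[0,0,0.05,0,0,0,0],[0,0,0.08,0,0,0,0],[0,0,0.01,0,0,0,0],[-0.001,0.06,0,0,0,0,0],[-0.001,0.06,0,0,0,0,0],[-0.001,0.06,0,0,0,0,0],[-0.001,0.056,0,0,0,0,0],[0,0,-0.04,0,0,0,0],[0,0,0,0,0,0,0]]

```text
t: 8.9
tool_pos: [0.5945, 0.064, 0.0578]
eef_rot: [-0.001, -0.116, 0.993, -0.0]
ft_force: [0.2, 0.0, 0.5]
grip_width: 0.0001
finger_force: 0.0
```

```bash
python3 - <<'E'
from h import *
print(arm.get_obs()['tool_pos'])
c=snap('side','s4')['pixels'][205:265,300:380];w=snap('wrist','w4')['pixels'][190:290,120:440]
m=np.zeros((500,640,3),np.uint8);m[:300,:400]=cv2.resize(c,(400,300),interpolation=cv2.INTER_CUBIC);m[300:]=cv2.resize(w,(640,200),interpolation=cv2.INTER_CUBIC)
cv2.imwrite('pics/m5.png',cv2.convertScaleAbs(m,alpha=1.5,beta=20))
E
```

```text
[0.59450312 0.06399131 0.05780255]
```

View pics/m5.png

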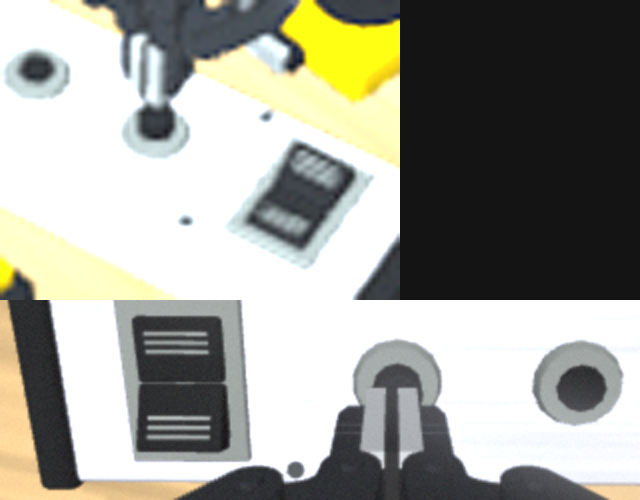

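The rocker is off (near half flat, far half raised) and the fingers are centred over the popped button. Pressing it now.

Call:
carry_out:
  steps:
    - [[0,0,-0.03,0,0,0,0],[0,0,-0.025,0,0,0,0],[0,0,-0.01,0,0,0,0],[0,0,-0.007,0,0,0,0],[0,0,0,0,0,0,0]]

```text
t: 9.62
tool_pos: [0.5953, 0.0645, 0.0374]
eef_rot: [0.0, -0.116, 0.993, -0.0]
ft_force: [0.2, 0.1, 0.2]
grip_width: 0.0003
finger_force: 0.0
```

Call:
carry_out:
  steps:
    - [[0,0,-0.007,0,0,0,0],[0,0,-0.007,0,0,0,0],[0,0,-0.003,0,0,0,0],[0,0,0,0,0,0,0]]

```text
t: 10.12
tool_pos: [0.5954, 0.0646, 0.0323]
eef_rot: [0.0, -0.116, 0.993, -0.0]
ft_force: [0.8, 0.7, 0.9]
grip_width: -0.0002
finger_force: 0.7
```

Call:
carry_out:
  steps:
    - [[0,0,-0.005,0,0,0,0],[0,0,0,0,0,0,0]]

```text
t: 10.38
tool_pos: [0.5954, 0.0646, 0.0311]
eef_rot: [0.0, -0.116, 0.993, 0.0]
ft_force: [0.0, -0.2, 8.2]
grip_width: -0.0003
finger_force: 3.7
```

Call:
carry_out:
  steps:
    - [[0,0,-0.005,0,0,0,0],[0,0,0,0,0,0,0]]

```text
t: 10.62
tool_pos: [0.5956, 0.0646, 0.0307]
eef_rot: [0.0, -0.116, 0.993, 0.0]
ft_force: [-9.4, -1.2, 27.7]
grip_width: -0.0003
finger_force: 13.7
```

The button is fully in, stopping hard at 30.7 mm. I'll hold, lift, and go to the far half at (0.6275, 0.001).

Call:
carry_out:
  steps:
    - [[0,0,0,0,0,0,0],[0,0,0,0,0,0,0],[0,0,0.06,0,0,0,0],[0,0,0.1,0,0,0,0],[0,0,0,0,0,0,0],[0.027,-0.053,0,0,0,0,0],[0.027,-0.053,0,0,0,0,0],[0.027,-0.053,0,0,0,0,0],[0.026,-0.053,0,0,0,0,0],[0,0,-0.05,0,0,0,0],[0,0,-0.04,0,0,0,0],[0,0,0,0,0,0,0],[0,0,0,0,0,0,0]]

```text
t: 12.25
tool_pos: [0.6273, 0.0015, 0.0504]
eef_rot: [-0.0, -0.116, 0.993, 0.0]
ft_force: [0.6, -0.2, 0.1]
grip_width: 0.0003
finger_force: 0.0
```

```bash
python3 - <<'E'
from h import *
print(arm.get_obs()['tool_pos'])
c=snap('side','s5')['pixels'][205:265,315:395];w=snap('wrist','w5')['pixels'][190:290,220:540]
m=np.zeros((500,640,3),np.uint8);m[:300,:400]=cv2.resize(c,(400,300),interpolation=cv2.INTER_CUBIC);m[300:]=cv2.resize(w,(640,200),interpolation=cv2.INTER_CUBIC)
cv2.imwrite('pics/m6.png',cv2.convertScaleAbs(m,alpha=1.5,beta=20))
E
```

```text
[0.62729925 0.00145524 0.05039569]
```

View pics/m6.png

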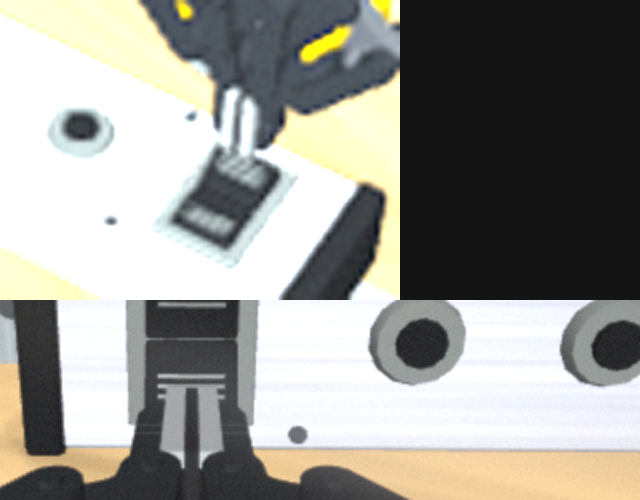

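The button is in, flush like its neighbour. The rocker is off and the fingers are centred over the far half, so I'll press down.

Call:
carry_out:
  steps:
    - [[0,0,-0.02,0,0,0,0],[0,0,-0.015,0,0,0,0],[0,0,-0.008,0,0,0,0],[0,0,-0.008,0,0,0,0],[0,0,-0.007,0,0,0,0],[0,0,-0.005,0,0,0,0],[0,0,0,0,0,0,0]]

```text
t: 13.22
tool_pos: [0.6273, 0.0009, 0.0314]
eef_rot: [0.0, -0.116, 0.993, -0.0]
ft_force: [2.1, 0.3, 3.5]
grip_width: -0.0004
finger_force: 1.4
```

Call:
carry_out:
  steps:
    - [[0,0,-0.004,0,0,0,0],[0,0,0,0,0,0,0]]

```text
t: 13.48
tool_pos: [0.6275, 0.0009, 0.0307]
eef_rot: [0.0, -0.116, 0.993, 0.0]
ft_force: [-0.8, 0.4, 11.4]
grip_width: 0.0
finger_force: 5.6
```

Call:
carry_out:
  steps:
    - [[0,0,-0.005,0,0,0,0],[0,0,0,0,0,0,0],[0,0,0,0,0,0,0]]

```text
t: 13.85
tool_pos: [0.6276, 0.0009, 0.0305]
eef_rot: [0.0, -0.116, 0.993, 0.0]
ft_force: [-10.4, 1.1, 33.3]
grip_width: -0.0
finger_force: 16.4
```

Call:
carry_out:
  steps:
    - [[0,0,0.05,0,0,0,0],[0,0,0.1,0,0,0,0],[0,0,0.15,0,0,0,0],[0,0,0.15,0,0,0,0],[0,0,0,0,0,0,0],[0,0,0,0,0,0,0]]

```text
t: 14.6
tool_pos: [0.6267, 0.001, 0.1632]
eef_rot: [-0.001, -0.116, 0.993, 0.0]
ft_force: [-0.1, -0.1, -1.3]
grip_width: 0.0
finger_force: 0.0
```

```bash
python3 - <<'E'
from h import *
c=snap('side','s6')['pixels'][205:265,295:395];w=snap('wrist','w6')['pixels'][:,:]
m=np.zeros((640,500,3),np.uint8);m=np.vstack([cv2.resize(c,(460,276),interpolation=cv2.INTER_CUBIC),cv2.resize(w,(460,288))])
cv2.imwrite('pics/m7.png',cv2.convertScaleAbs(m,alpha=1.4,beta=20))
E
```

```text
(no output)
```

View pics/m7.png

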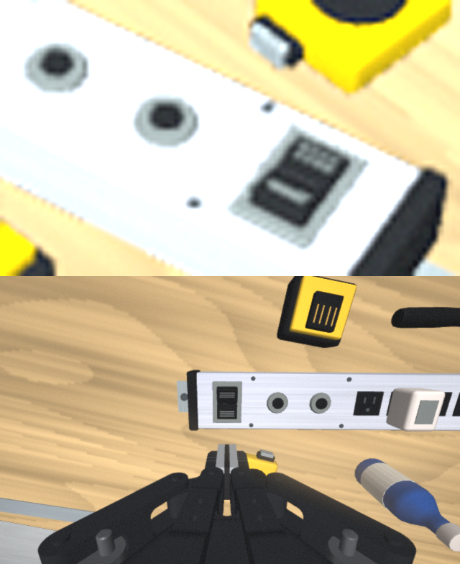

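The rocker is on (near half raised again), both buttons are in, nothing has moved and the tool is clear. Handing in.

```bash
python3 -c "
from cell import arm
print(arm.job_done())"
```

```text
the job is handed in; nothing more can be done
None
```

I switched the strip off, pressed the tripped breaker fully in and switched the strip on again, and the final pictures show nothing around it moved; the job is handed in at about 15 s, with no verdict returned.

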